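Click the tall LED candle into its sprung holder

TASK

Stand the taller of the two black LED pillar candles in the dark candle holder on the coffee table and press it straight down until it clicks fully home past the holder's sprung balls. Leave it standing there upright, and leave the shorter candle and the white vase standing where they are.

Things in the scene. Friction and masses are not known exactly. Their poses are not given: they have to be found in the camera images.
- tall_candle: The taller black LED pillar candle, loose, upright on the table: 48 mm diameter, 140 mm high, copper band low down, amber LED dome 5 mm high on its flat top (may be pressed). Grey foot disc 47 mm across, bevelled to 37 mm at the underside; above it, from 9.5 to 19 mm up, a groove 38 mm across. 0.15 to 0.31 kg. Origin: centre of its underside; z up its axis.
- holder: Candle holder, fixed: black dish 150 mm across, round dark steel collar amid. Origin: centre of its underside. Flared mouth 76 mm inside (86 outside) at z 80 mm, narrowing to a 52 mm bore at z 64; bore floor at z 10. Four sprung balls at z 23.5 stop a candle with its underside at z 25, where it stands, leaning a little; 8 to 15 N down pushes it past to the floor, balls in its groove.
- short_candle: The shorter black LED pillar candle, loose, upright on the table, the same but 95 mm high. Not to be moved. Origin: centre of its underside; z up.
- vase: White ceramic vase with a dry stem, loose on the table, 76 mm across at its widest, 170 mm high, stem up to 290 mm. Not to be moved. Origin: centre of its underside; z up.

How it is judged:
By the outcome, as a careful person would: the job done as asked, in the order asked, and still so for the second after the job is handed in, with the robot touching nothing.
It also fails if it takes over 48 s, if anything falls off the work surface, if the arm or the gripper's body presses on something with over 40 N, if the wrist force passes 120 N, or if a joint passes its speed limit or range.

ROBOT

A 6-joint arm with a two-finger parallel gripper is mounted at the origin on the work surface. World frame = base frame: x ahead of the robot, y to its left, z up, the work surface at z = 0. Lengths are in m, angles in degrees, forces in N, time in s.
With the tool pointing down it reaches from about 0.375 to 0.9 m from the base axis. Payload 3.1 kg.
Tool frame: the origin (TCP) lies midway between the tips of the shut fingers; the grasp point (between the pads) lies 19 mm behind it; z points along the fingers, y is the line along which they close (so a half turn about z gives the same grasp; the last joint's range is limited). The gripper opens to 87 mm and grips with 3 to 60 N. Pads are 19 mm wide; open, the fingers measure 117 mm over their backs; the gripper's body (75 mm by 190 mm) begins 51 mm behind the grasp point.
Start: joints at [-78.581, 30.224, 82.088, -0, 67.689, -10.227], TCP at [0.231, -0.581, 0.223] pointing down, gripper open.
Joint ranges: [-176.69, 176.69], [-43.24, 126.21], [12.49, 139.97], [-82, 262], [0, 151.66], [-163.58, 163.58]. Speed limits (degrees/s): [159.86, 159.86, 180, 180, 180, 180].

INTERFACE

Orientations are given as a 3x3 rotation matrix whose columns are the frame's x, y, z axes.
In Python, from rig import bot, imaging gives the robot as it stands (bot), with the cameras (imaging).
- The arm moves only by the tool step_hand, called by a JSON object that holds its "op" and its "data". Schema: {"type":"object","properties":{"increments":{"type":"array","items":{"type":"object","properties":{"x":{"type":"number"},"y":{"type":"number"},"z":{"type":"number"},"wx":{"type":"number"},"wy":{"type":"number"},"wz":{"type":"number"},"aperture":{"type":"number"}},"additionalProperties":false,"required":["aperture"]},"minItems":1,"maxItems":20},"only":{"type":"string"},"quiet":{"type":"boolean"},"lines":{"type":"string"}},"required":["increments"],"additionalProperties":false}. increments is a list of rows, 1 to 20 of them, each an object with the fields x, y, z (the shift in a scale on which 1.0 is 0.75 m), wx, wy, wz (a rotation vector in fractions of the full range, 1 being 180 degrees), aperture (the opening from 0.0 (shut) to 1.0 (fully open)); a field left out counts as zero (the opening has to be given); each row is the pose to reach, as a shift and turn from the pose commanded when the call began, along the tool's axes at that moment; what a row does not reach only later rows make up. A row lasts 1/10 s, in which the tool goes at most 0.05 m and 8.59 degrees, less where a joint would pass 70% of its speed; a pose out of reach is approached as far as the arm can. The fingers move at their own pace and stop on an object; the grip force is fixed at half the most. Time passes only in rows, so rows that do not move let the fingers close. The tool returns the time, the measured TCP pose, the force, the opening and the grip force at its end. only (a regular expression) keeps the lines of the reply that match it, lines (a string "A,B") keeps lines A to B, and quiet returns only ok. No shift or turn number may pass 1 either way. Input that does not fit is refused with a message, and nothing moves.
- bot.read_state(): the state, without advancing time (a new reading comes with each control period).
- imaging.capture(name): name is "scene" or "side" or "wrist"; returns a dict with "color" (400x640x3 uint8, red, green, blue), "K" (3x3 intrinsics, pixels), "D" ([k1, k2, p1, p2, k3] as OpenCV has them; the pictures are not rectified), "view" (4x4, takes a point from world to camera coordinates); the wrist camera has in their place "mount" (4x4, takes a point from camera to tool coordinates, whose origin is the TCP and whose axes are the flange's). Camera axes: x right, y up, looking along -z (the intrinsics and any distortion apply to the point x, -y, -z); pixel columns grow to the right and rows downward; lengths in m; the calibration is good to about 2 mm. A picture is of the moment at which its call begins: read the wrist's pose just before it. There is no depth.
- bot.hand_in(): hands the job in; it is judged then, once.
The state is a dict: "time_s": time; "joint_positions": joint angles; "qvel": joint speeds; "tau": joint torques, N m; "position": TCP position; "tcp_rot": TCP orientation; "force": force on the tool from outside, world axes, zero at the start; "moment": the same for the moment, N m; "opening": opening from 0.0 (shut) to 1.0 (fully open); "grasp_force": force on a finger pad.
Only numpy, scipy, OpenCV 4.12 (cv2) and the standard library are available. Lean on these libraries where they do the work, as an engineer would, in place of code of your own. Each camera call takes 0.05 s, during which the arm holds its last target. There are 200 camera calls.

## Working session

There is one attempt and no reset: what is moved stays moved. The work goes in short steps, Python scripts to look and compute and a tool call to move; the robot and the scene stay as the last step left them, time stands still between calls to the robot, and variables do not carry over. Pictures are saved under pics/ and viewed, at most 10 in all, crops included, and the job is handed in when it is done.

```bash
ls; mkdir -p pics; python3 - <<'E'
from rig import bot, imaging
import cv2,numpy as np
s=bot.read_state();print(s['position'],np.round(s['tcp_rot'],3),s['time_s'])
ims=[]
for n in ("scene","side","wrist"):
    c=imaging.capture(n);cv2.imwrite(f'pics/{n}0.png',c['color'][:,:,::-1])
    print(n,c['K'],c['D'],np.round(c.get('view',c.get('mount')),3))
E
```

```text
pics
rig.py
[ 0.23043282 -0.58017489  0.22156891] [[ 0.929  0.369 -0.   ]
 [ 0.369 -0.929  0.002]
 [ 0.    -0.002 -1.   ]] 0.0
scene [[424.96919689   0.         312.82517614]
 [  0.         424.96919689 198.74691056]
 [  0.           0.           1.        ]] [-0.04131802  0.          0.          0.          0.        ] [[-7.82e-01  6.24e-01 -1.00e-03  4.13e-01]
 [-3.93e-01 -4.91e-01  7.77e-01  2.08e-01]
 [ 4.85e-01  6.08e-01  6.29e-01 -1.24e+00]
 [ 0.00e+00  0.00e+00  0.00e+00  1.00e+00]]
side [[436.41805735   0.         323.0619661 ]
 [  0.         436.41805735 199.38543441]
 [  0.           0.           1.        ]] [-0.00334155  0.          0.          0.          0.        ] [[ 0.996 -0.085  0.009 -0.545]
 [ 0.034  0.496  0.868 -0.078]
 [-0.078 -0.864  0.497 -0.697]
 [ 0.     0.     0.     1.   ]]
wrist [[303.7205443    0.         316.12876283]
 [  0.         303.7205443  195.48675581]
 [  0.           0.           1.        ]] [0.00865253 0.         0.         0.         0.        ] [[ 0.001  0.969  0.246  0.067]
 [ 1.    -0.001  0.001 -0.   ]
 [ 0.001  0.246 -0.969 -0.163]
 [ 0.     0.     0.     1.   ]]
```

View pics/scene0.png

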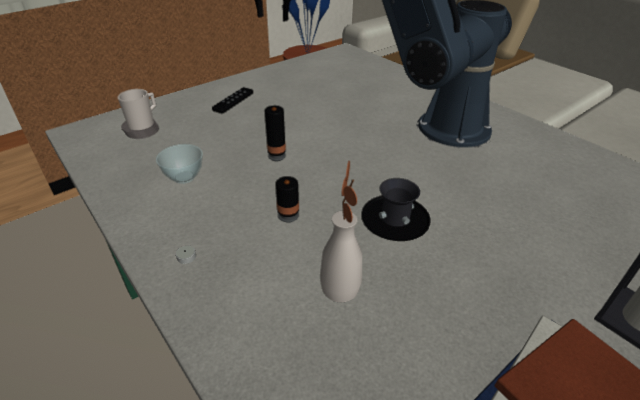

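View pics/side0.png

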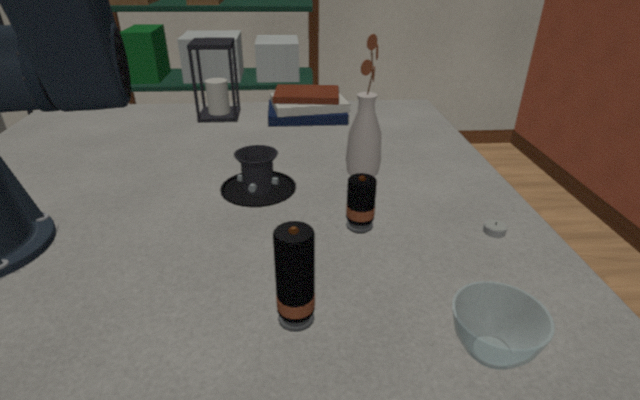

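Scene picture: tall candle's dome at about (274,107), short one's (287,181), holder mouth centre about (399,190), vase mouth (343,219). Side picture: tall dome (294,229), short (362,177), mouth (257,155), vase mouth (367,97).

```bash
cat > h.py <<'E'
import numpy as np,cv2
F=np.diag([1.,-1,-1])
def ray(c,uv,V):
    n=cv2.undistortPoints(np.array([[uv]],float),c['K'],np.array(c['D']))[0,0]
    d=F@np.array([n[0],n[1],1]);R=V[:3,:3]
    return -R.T@V[:3,3],R.T@d
def onplane(c,uv,V,z):
    o,d=ray(c,uv,V);return o+d*(z-o[2])/d[2]
def tri(rs):
    A=0;b=0
    for o,d in rs:
        d=d/np.linalg.norm(d);P=np.eye(3)-np.outer(d,d);A=A+P;b=b+P@o
    return np.linalg.solve(A,b)
def proj(c,P,V):
    q=(V[:3,:3]@np.array(P,float).T).T+V[:3,3]
    return cv2.projectPoints(q@F,np.zeros(3),np.zeros(3),c['K'],np.array(c['D']))[0][:,0]
def circ(x,y,z,r):
    a=np.linspace(0,2*np.pi,60);return np.c_[x+r*np.cos(a),y+r*np.sin(a),z+0*a]
E
cat > ov.py <<'E'
E
python3 - <<'E'
from h import *
from rig import bot, imaging
pts={'tall':((274,107),(294,229),.143),'short':((287,181),(362,177),.098),'hold':((399.5,189),(257,155),.08),'vase':((343,219.5),(367,97),.17)}
cs=[imaging.capture(n) for n in("scene","side")]
P={}
for k,(a,b,z) in pts.items():
    V=[np.array(c['view']) for c in cs]
    P[k]=[onplane(cs[i],(a,b)[i],V[i],z) for i in(0,1)]
    print(k,np.round(P[k],4).tolist(),np.round(tri([ray(cs[i],(a,b)[i],V[i]) for i in(0,1)]),4))
ims=[]
for i,c in enumerate(cs):
    S=4;im=cv2.resize(c['color'][:,:,::-1].copy(),None,fx=S,fy=S,interpolation=cv2.INTER_CUBIC)
    def dr(p): 
        q=(proj(c,p,V[i])+.5)*S-.5
        cv2.polylines(im,[np.round(q).astype(int)],True,(0,255,0),1)
    x,y=np.mean([p[:2] for p in P['tall']],0)
    for z,r in((.14,.024),(0,.0185)):dr(circ(x,y,z,r))
    x,y=np.mean([p[:2] for p in P['hold']],0)
    for z,r in((.08,.043),(.08,.038),(.005,.075)):dr(circ(x,y,z,r))
    for k in('tall','hold'):
        u,v=proj(c,[[*np.mean([p[:2] for p in P[k]],0),.05]],V[i])[0]*S
        u,v=int(u),int(v);ims.append(im[max(v-200,0):max(v-200,0)+300 if 0 else max(v-200,0)+400,u-200:u+200])
im=np.vstack([np.hstack(ims[:2]),np.hstack(ims[2:])])
cv2.imwrite('pics/ov1.png',cv2.resize(im,(600,600),interpolation=cv2.INTER_AREA))
E
```

```text
tall [[0.4912, -0.1973, 0.143], [0.4964, -0.195, 0.143]] [ 0.4948 -0.1948  0.144 ]
short [[0.6094, 0.0171, 0.098], [0.6117, 0.0172, 0.098]] [0.6108 0.0175 0.0983]
hold [[0.4296, 0.1654, 0.08], [0.4343, 0.157, 0.08]] [0.4318 0.1649 0.0784]
vase [[0.6548, 0.2357, 0.17], [0.6505, 0.2181, 0.17]] [0.6526 0.2325 0.166 ]
```

View pics/ov1.png

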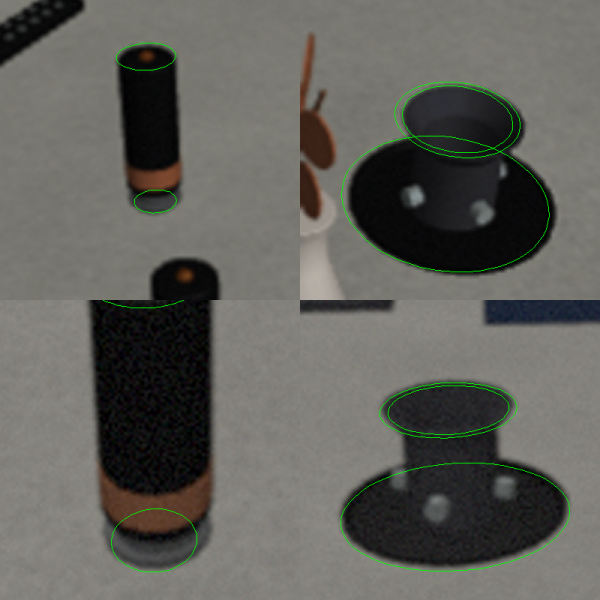

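Overlay: the modelled circles sit on the candle (within ~2 mm) and the holder (within ~4 mm). Tall candle is near (0.4945,-0.1955), holder near (0.431,0.162). I go above the candle and refine from the wrist.

The manual's scale: shifts go in shares of 0.75 m and turns go in shares of 180 degrees. Converting my numbers, 0.387 m / 0.75 = 0.516, -0.26 m / 0.75 = -0.3467.

{"op": "step_hand", "data": {"increments": [{"x":0.516,"y":-0.3467,"aperture":1},{"x":0.516,"y":-0.3467,"aperture":1},{"x":0.516,"y":-0.3467,"aperture":1},{"x":0.516,"y":-0.3467,"aperture":1},{"x":0.516,"y":-0.3467,"aperture":1},{"x":0.516,"y":-0.3467,"aperture":1},{"x":0.516,"y":-0.3467,"aperture":1},{"x":0.516,"y":-0.3467,"aperture":1},{"x":0.516,"y":-0.3467,"aperture":1},{"x":0.516,"y":-0.3467,"aperture":1},{"x":0.516,"y":-0.3467,"aperture":1},{"x":0.516,"y":-0.3467,"aperture":1},{"x":0.516,"y":-0.3467,"aperture":1}]}}

```text
time_s: 1.55
position: [0.4938, -0.1975, 0.2225]
tcp_rot: [[0.93, 0.368, -0.0], [0.368, -0.93, -0.0], [-0.0, 0.0, -1.0]]
force: [0.2, -0.4, 0.1]
opening: 1.002
grasp_force: 0.0
```

```bash
cat > w.py <<'E'
import sys
from h import *
from rig import bot, imaging
# wrist view with overlay circles: args out then x,y,z,r quads
s=bot.read_state();c=imaging.capture('wrist')
T=np.eye(4);T[:3,:3]=s['tcp_rot'];T[:3,3]=s['position']
V=np.linalg.inv(T@np.array(c['mount']))
print(np.round(s['position'],4),np.round(s['joint_positions'],1),np.round(s['tcp_rot'],3).tolist())
a=np.array(sys.argv[2:],float).reshape(-1,4)
im=c['color'][:,:,::-1].copy();cv2.imwrite('pics/raw_'+sys.argv[1],im)
for q in a:
    p=proj(c,circ(*q),V);cv2.polylines(im,[np.round(p*16).astype(int)],True,(0,255,0),1,cv2.LINE_AA,4)
    print(q,'centre px',proj(c,[q[:3]],V).round(1))
cv2.imwrite('pics/'+sys.argv[1],im)
np.savez('pics/'+sys.argv[1]+'.npz',V=V,K=c['K'],D=c['D'])
E
python3 w.py w1.png .4945 -.1955 .14 .024 .4945 -.1955 0 .0185 .4945 -.1955 .144 .005
```

```text
[ 0.4938 -0.1975  0.2225] [-33.8  23.1  95.4  -0.   61.5  34.6] [[0.93, 0.368, -0.0], [0.368, -0.93, -0.0], [-0.0, 0.0, -1.0]]
[ 0.4945 -0.1955  0.14    0.024 ] centre px [[314.6 199.3]]
[ 0.4945 -0.1955  0.      0.0185] centre px [[315.2 171. ]]
[ 0.4945 -0.1955  0.144   0.005 ] centre px [[314.6 200.6]]
```

View pics/w1.png

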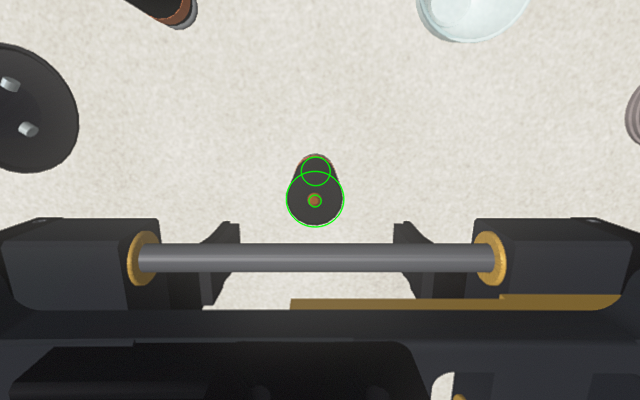

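Wrist view: dome at (315,200), matching the model overlay at (0.4945,-0.1955); the candle is centred between the fingers. Descend to TCP z 0.091 and grip.

{"op": "step_hand", "data": {"increments": [{"x":0.0019,"y":-0.0021,"z":0.06,"aperture":1},{"x":0.0019,"y":-0.0021,"z":0.12,"aperture":1},{"x":0.0019,"y":-0.0021,"z":0.16,"aperture":1},{"x":0.0019,"y":-0.0021,"z":0.1753,"aperture":1},{"x":0.0019,"y":-0.0021,"z":0.1753,"aperture":1},{"x":0.0019,"y":-0.0021,"z":0.1753,"aperture":0},{"x":0.0019,"y":-0.0021,"z":0.1753,"aperture":0},{"x":0.0019,"y":-0.0021,"z":0.1753,"aperture":0},{"x":0.0019,"y":-0.0021,"z":0.1753,"aperture":0},{"x":0.0019,"y":-0.0021,"z":0.1753,"aperture":0},{"x":0.0019,"y":-0.0021,"z":0.1753,"aperture":0},{"x":0.0019,"y":-0.0021,"z":0.1753,"aperture":0},{"x":0.0019,"y":-0.0021,"z":0.1753,"aperture":0}]}}

```text
time_s: 2.9
position: [0.4953, -0.1947, 0.0914]
tcp_rot: [[0.929, 0.369, 0.001], [0.369, -0.929, -0.0], [0.0, 0.001, -1.0]]
force: [-0.6, -0.3, 3.0]
opening: 0.546
grasp_force: 30.0
```

In the tool's units: -0.235 m / 0.75 = -0.3133, -0.18 m / 0.75 = -0.24.

{"op": "step_hand", "data": {"increments": [{"z":-0.0267,"aperture":0},{"z":-0.0667,"aperture":0},{"z":-0.1067,"aperture":0},{"z":-0.1467,"aperture":0},{"x":0.0027,"y":-0.0267,"z":-0.1533,"aperture":0},{"x":0.008,"y":-0.08,"z":-0.1533,"aperture":0},{"x":0.0133,"y":-0.1333,"z":-0.1533,"aperture":0},{"x":0.0187,"y":-0.1867,"z":-0.1533,"aperture":0},{"x":0.024,"y":-0.24,"z":-0.1533,"aperture":0},{"x":0.028,"y":-0.2867,"z":-0.1533,"aperture":0},{"x":0.03,"y":-0.3133,"z":-0.1533,"aperture":0},{"x":0.03,"y":-0.3133,"z":-0.1533,"aperture":0},{"x":0.03,"y":-0.3133,"z":-0.1533,"aperture":0},{"x":0.03,"y":-0.3133,"z":-0.1533,"aperture":0}]}}

```text
time_s: 4.3
position: [0.4292, 0.032, 0.2056]
tcp_rot: [[0.93, 0.369, -0.001], [0.369, -0.93, -0.0], [-0.001, -0.0, -1.0]]
force: [-0.3, 0.1, -2.4]
opening: 0.547
grasp_force: 30.0
```

```bash
python3 w.py w2.png .431 .162 .08 .043 .431 .162 .08 .038 .431 .162 .064 .026 .431 .162 .005 .075
```

```text
[0.4292 0.032  0.2056] [-10.7  16.9 109.9  -0.   53.3  57.7] [[0.93, 0.369, -0.001], [0.369, -0.93, -0.0], [-0.001, -0.0, -1.0]]
[0.431 0.162 0.08  0.043] centre px [[187.7 137.2]]
[0.431 0.162 0.08  0.038] centre px [[187.7 137.2]]
[0.431 0.162 0.064 0.026] centre px [[194.4 136.2]]
[0.431 0.162 0.005 0.075] centre px [[214.  133.3]]
```

View pics/w2.png

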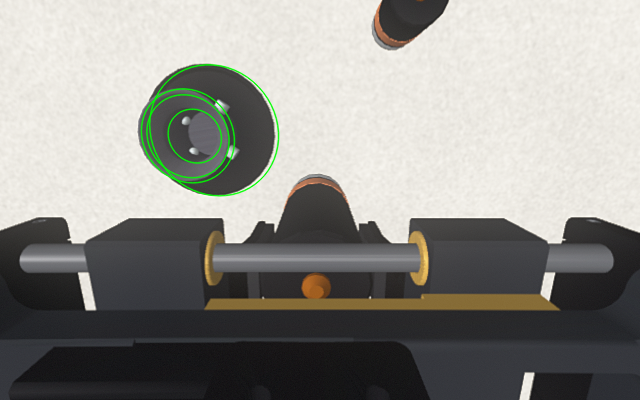

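The wrist view shows the holder (mouth rim centre ~ (184,135), ~4 px left of the overlay) and the candle held, foot seen at (316,180). I fit the holder outline in all three cameras.

```bash
python3 - <<'E'
from h import *
from scipy.optimize import minimize
from rig import bot, imaging
L=[]
for n in('scene','side'):
    c=imaging.capture(n);L.append((n,c,np.array(c['view']),c['color'][:,:,::-1]))
z=np.load('pics/w2.png.npz');L.append(('wrist',dict(K=z['K'],D=z['D']),z['V'],cv2.imread('pics/raw_w2.png')))
def render(c,V,x,y,sh,S=4):
    m=np.zeros((400*S,640*S),np.uint8)
    for a in sh:
        P=np.vstack([circ(x,y,*q) for q in a]);p=(proj(c,P,V)+.5)*S-.5
        cv2.fillConvexPoly(m,np.round(cv2.convexHull(p.astype(np.float32))*16).astype(int),255,cv2.LINE_AA,4)
    return cv2.resize(m,(640,400),interpolation=cv2.INTER_AREA)/255.
sh=[[(0,.075),(.006,.075)],[(.08,.043),(.077,.043)],[(.01,.03),(.07,.03)]]
for n,c,V,im in L:
    g=cv2.cvtColor(im,cv2.COLOR_BGR2GRAY).astype(float)
    r=render(c,V,.431,.162,sh)
    roi=cv2.dilate((r>0).astype(np.uint8),np.ones((13,13)))>0
    bgv=np.median(g[roi&(r==0)]);fg=np.median(g[r>.9])
    m=np.clip((bgv-g)/(bgv-fg),0,1); 
    m=np.clip((m-.2)/.4,0,1)
    f=lambda p:np.abs(render(c,V,p[0],p[1],sh)-m)[roi].sum()
    b=minimize(f,[.431,.162],method='Nelder-Mead',options=dict(initial_simplex=[[.431,.162],[.438,.162],[.431,.169]],xatol=1e-4))
    print(n,b.x.round(4),round(b.fun,1),round(f([.431,.162]),1),roi.sum(),bgv,fg)
    np.save
# held candle in wrist: foot
n,c,V,im=L[2]
T=np.array([.4292,.032]);
print('tool->foot model px',proj(c,[[*T,.1145]],V),proj(c,circ(*T,.1145,.0185),V).min(0),proj(c,circ(*T,.124,.0235),V).min(0),proj(c,circ(*T,.124,.0235),V).max(0))
cv2.imwrite('pics/crop2.png',cv2.resize(im[165:305,240:390],None,fx=4,fy=4,interpolation=cv2.INTER_CUBIC))
E
```

```text
scene [0.4273 0.1635] 202.2 325.9 5265 125.0 18.0
side [0.4304 0.1744] 368.6 706.6 5577 126.0 34.0
wrist [0.4299 0.1667] 422.5 1213.8 17576 234.0 70.0
tool->foot model px [[316.48557743 198.20917069]] [295.07409025 177.16357538] [288.28983588 173.32684472] [344.68357933 227.7013108 ]
```

View pics/crop2.png

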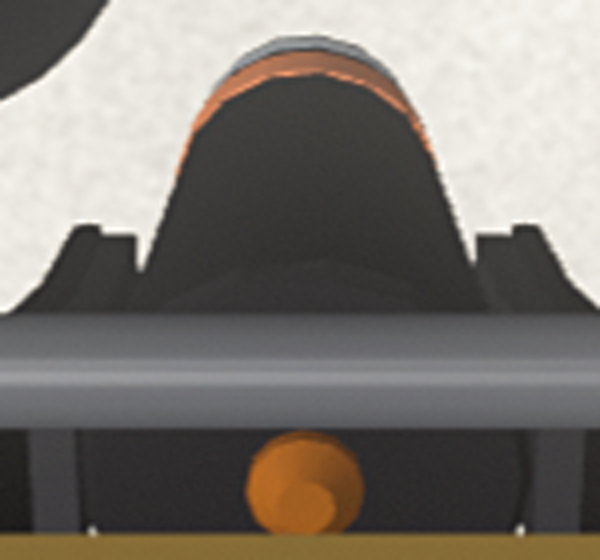

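The candle hangs straight at the TCP (foot apex at (316,174), model (316,173)). Holder taken as (0.4295,0.166); move over it and check the fit from the fixed cameras.

In the tool's units: -0.1244 m / 0.75 = -0.1659, 0.0497 m / 0.75 = 0.0663.

{"op": "step_hand", "data": {"increments": [{"x":0.0107,"y":-0.0267,"aperture":0},{"x":0.0267,"y":-0.0667,"aperture":0},{"x":0.0427,"y":-0.1067,"aperture":0},{"x":0.0573,"y":-0.144,"aperture":0},{"x":0.0663,"y":-0.1659,"aperture":0},{"x":0.0663,"y":-0.1659,"z":0.0133,"aperture":0},{"x":0.0663,"y":-0.1659,"z":0.024,"aperture":0},{"x":0.0663,"y":-0.1659,"z":0.024,"aperture":0},{"x":0.0663,"y":-0.1659,"z":0.024,"aperture":0}]}}

```text
time_s: 5.35
position: [0.4294, 0.1652, 0.1875]
tcp_rot: [[0.93, 0.367, -0.002], [0.367, -0.93, -0.0], [-0.002, -0.0, -1.0]]
force: [0.3, -0.3, -1.8]
opening: 0.542
grasp_force: 30.0
```

```bash
cat > ov.py <<'E'
import sys
from h import *
from rig import bot, imaging
# overlay of candle at tcp (green) and holder at args (red) in scene/side
hx,hy=map(float,sys.argv[2:4]);s=bot.read_state();x,y,zt=s['position'];b=zt-.0914
print(np.round(s['position'],4),'foot z',b,np.round(s['force'],1));ims=[]
for n in('scene','side'):
    c=imaging.capture(n);V=np.array(c['view']);S=5
    im=cv2.resize(c['color'][:,:,::-1],None,fx=S,fy=S,interpolation=cv2.INTER_CUBIC)
    for q,col in([((x,y,b+.0095,.0235),(0,255,0)),((x,y,b+.14,.024),(0,255,0)),((hx,hy,.08,.043),(0,0,255)),((hx,hy,.005,.075),(0,0,255))]):
        p=(proj(c,circ(*q),V)+.5)*S-.5;cv2.polylines(im,[np.round(p*16).astype(int)],True,col,1,cv2.LINE_AA,4)
    u,v=(proj(c,[[hx,hy,.09]],V)[0]*S).astype(int);v0=max(v-300,0);ims.append(im[v0:v0+580,u-200:u+200])
cv2.imwrite('pics/'+sys.argv[1],np.hstack(ims))
E
python3 ov.py ov2.png .4295 .166
```

```text
[0.4294 0.1652 0.1875] foot z 0.09608383775080982 [ 0.3 -0.3 -1.8]
```

View pics/ov2.png

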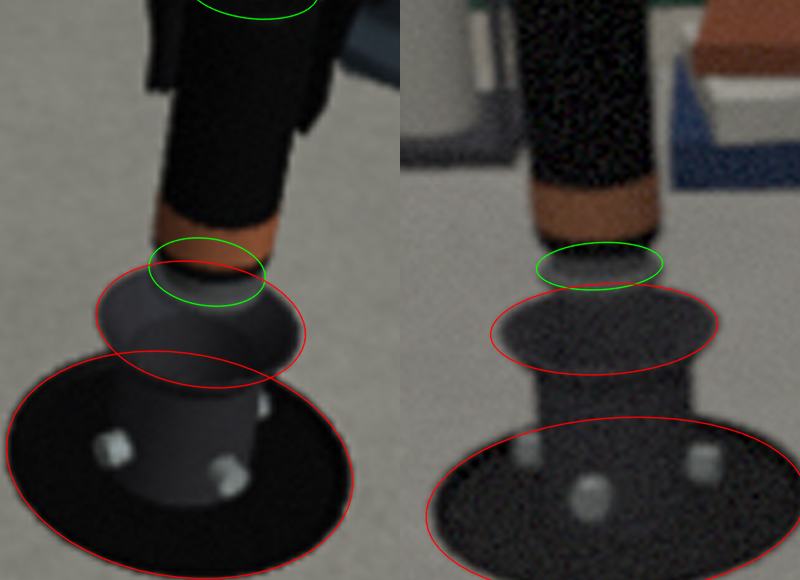

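The overlay shows the candle foot over the mouth within ~3 mm: scene view matches, side view suggests the holder is ~2 mm further +x. I nudge by that and lower gently, reading the force.

In the tool's units: 0.036 m / 0.75 = 0.048, 0.0017 m / 0.75 = 0.0023.

{"op": "step_hand", "data": {"increments": [{"x":0.0023,"y":-0.0027,"z":0.0133,"aperture":0},{"x":0.0023,"y":-0.0027,"z":0.0267,"aperture":0},{"x":0.0023,"y":-0.0027,"z":0.0373,"aperture":0},{"x":0.0023,"y":-0.0027,"z":0.044,"aperture":0},{"x":0.0023,"y":-0.0027,"z":0.048,"aperture":0},{"x":0.0023,"y":-0.0027,"z":0.048,"aperture":0}]}}

```text
time_s: 6.05
position: [0.4302, 0.1687, 0.1515]
tcp_rot: [[0.929, 0.369, -0.001], [0.369, -0.929, -0.0], [-0.001, -0.0, -1.0]]
force: [0.7, -0.5, -2.0]
opening: 0.548
grasp_force: 30.0
```

```bash
python3 - <<'E'
from rig import bot, imaging;s=bot.read_state();print(s['force'],s['moment'])
E
```

```text
[ 0.66744087 -0.45719358 -2.03626471] [ 0.01102708 -0.00087042  0.02520755]
```

In the tool's units: 0.006 m / 0.75 = 0.008, 0.003 m / 0.75 = 0.004.

{"op": "step_hand", "data": {"increments": [{"z":0.004,"aperture":0},{"z":0.008,"aperture":0},{"z":0.008,"aperture":0}]}}

```text
time_s: 6.35
position: [0.4307, 0.1684, 0.1459]
tcp_rot: [[0.929, 0.369, 0.001], [0.369, -0.929, -0.001], [0.0, 0.001, -1.0]]
force: [0.6, -2.4, -2.1]
opening: 0.544
grasp_force: 30.0
```

{"op": "step_hand", "data": {"increments": [{"z":0.004,"aperture":0},{"z":0.008,"aperture":0},{"z":0.008,"aperture":0}]}}

```text
time_s: 6.65
position: [0.4305, 0.1685, 0.1397]
tcp_rot: [[0.929, 0.369, -0.0], [0.369, -0.929, -0.0], [-0.0, 0.0, -1.0]]
force: [0.6, -2.6, -2.3]
opening: 0.547
grasp_force: 30.0
```

The foot is in the bore with a light sideways force of -y; ease off 1.5 mm that way while lowering.

In the tool's units: 0.006 m / 0.75 = 0.008, 0.002 m / 0.75 = 0.0027.

{"op": "step_hand", "data": {"increments": [{"x":-0.0007,"y":0.0017,"z":0.0027,"aperture":0},{"x":-0.0007,"y":0.0017,"z":0.008,"aperture":0},{"x":-0.0007,"y":0.0017,"z":0.008,"aperture":0}]}}

```text
time_s: 6.95
position: [0.4302, 0.1675, 0.1335]
tcp_rot: [[0.93, 0.369, -0.001], [0.369, -0.93, 0.0], [-0.001, -0.001, -1.0]]
force: [0.7, -0.9, -1.9]
opening: 0.547
grasp_force: 30.0
```

{"op": "step_hand", "data": {"increments": [{"z":0.004,"aperture":0},{"z":0.008,"aperture":0},{"z":0.0133,"aperture":0},{"z":0.016,"aperture":0},{"z":0.016,"aperture":0}]}}

```text
time_s: 7.45
position: [0.4304, 0.1673, 0.1217]
tcp_rot: [[0.929, 0.369, -0.001], [0.369, -0.929, -0.0], [-0.001, -0.0, -1.0]]
force: [-0.8, -0.5, -2.2]
opening: 0.546
grasp_force: 30.0
```

```bash
python3 - <<'E'
from rig import bot, imaging;s=bot.read_state();print(s['force'],s['moment'])
E
```

```text
[-0.80928085 -0.5291232  -2.16952754] [-0.05856494 -0.05421858 -0.01627994]
```

In the tool's units: 0.007 m / 0.75 = 0.0093, 0.004 m / 0.75 = 0.0053.

{"op": "step_hand", "data": {"increments": [{"z":0.0053,"aperture":0},{"z":0.0093,"aperture":0},{"z":0.0093,"aperture":0}]}}

```text
time_s: 7.75
position: [0.431, 0.1668, 0.1152]
tcp_rot: [[0.929, 0.37, 0.001], [0.37, -0.929, -0.001], [0.0, 0.001, -1.0]]
force: [0.3, -2.7, 4.0]
opening: 0.547
grasp_force: 30.0
```

{"op": "step_hand", "data": {"increments": [{"z":0.0027,"aperture":0},{"z":0.0053,"aperture":0},{"z":0.0053,"aperture":0}]}}

```text
time_s: 8.05
position: [0.4314, 0.1673, 0.1121]
tcp_rot: [[0.93, 0.369, 0.003], [0.369, -0.93, 0.0], [0.002, 0.001, -1.0]]
force: [-0.3, -0.6, 4.0]
opening: 0.542
grasp_force: 30.0
```

{"op": "step_hand", "data": {"increments": [{"z":0.0027,"aperture":0},{"z":0.0053,"aperture":0},{"z":0.0053,"aperture":0}]}}

```text
time_s: 8.35
position: [0.4306, 0.1674, 0.1067]
tcp_rot: [[0.93, 0.369, 0.001], [0.369, -0.93, 0.0], [0.001, -0.0, -1.0]]
force: [1.4, -0.5, -5.7]
opening: 0.549
grasp_force: 30.0
```

In the tool's units: 0.005 m / 0.75 = 0.0067, 0.004 m / 0.75 = 0.0053.

{"op": "step_hand", "data": {"increments": [{"z":0.0027,"aperture":0},{"z":0.0053,"aperture":0},{"z":0.0067,"aperture":0},{"z":0.0067,"aperture":0}]}}

```text
time_s: 8.75
position: [0.4304, 0.1672, 0.1018]
tcp_rot: [[0.929, 0.369, -0.0], [0.369, -0.929, -0.0], [-0.001, 0.0, -1.0]]
force: [1.2, -2.2, -4.5]
opening: 0.544
grasp_force: 30.0
```

{"op": "step_hand", "data": {"increments": [{"z":0.0013,"aperture":0},{"z":0.0033,"aperture":0},{"z":0.0033,"aperture":0},{"z":0.0033,"aperture":0}]}}

```text
time_s: 9.15
position: [0.4307, 0.1672, 0.0999]
tcp_rot: [[0.929, 0.369, 0.001], [0.369, -0.929, -0.0], [0.0, 0.0, -1.0]]
force: [0.5, -4.5, 2.6]
opening: 0.548
grasp_force: 30.0
```

In the tool's units: 0.004 m / 0.75 = 0.0053, 0.002 m / 0.75 = 0.0027.

{"op": "step_hand", "data": {"increments": [{"z":0.0027,"aperture":0},{"z":0.0053,"aperture":0},{"z":0.0053,"aperture":0}]}}

```text
time_s: 9.45
position: [0.4315, 0.1674, 0.0973]
tcp_rot: [[0.929, 0.369, 0.003], [0.369, -0.929, 0.0], [0.003, 0.001, -1.0]]
force: [-1.4, -3.4, 16.2]
opening: 0.547
grasp_force: 30.0
```

```bash
python3 ov.py ov3.png .4307 .167
```

```text
[0.4315 0.1674 0.0973] foot z 0.005912212875976444 [-1.4 -3.4 16.2]
```

View pics/ov3.png

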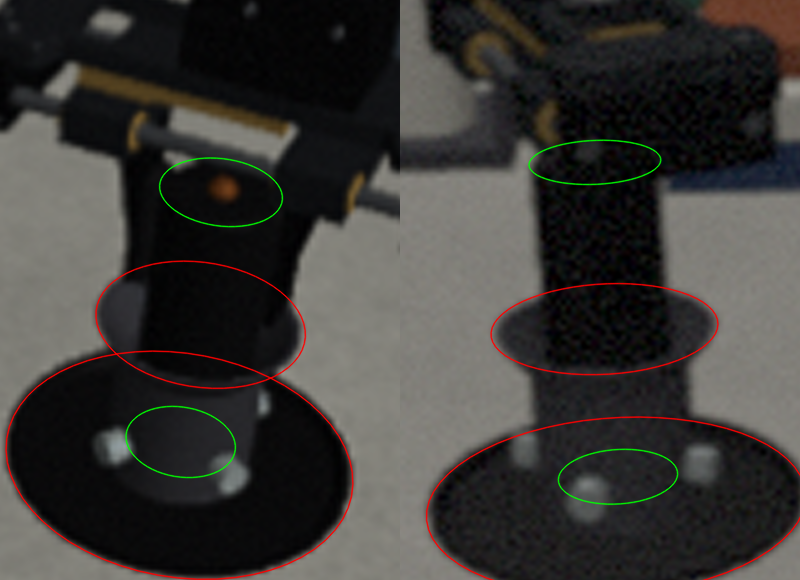

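Candle is deep in the collar, and the force rose to 16 N only after the click (upward pull, then floor contact). Release, retreat up, and verify the height.

In the tool's units: -0.15 m / 0.75 = -0.2, -0.14 m / 0.75 = -0.1867.

{"op": "step_hand", "data": {"increments": [{"z":-0.004,"aperture":0},{"z":-0.004,"aperture":0.3},{"z":-0.004,"aperture":1},{"z":-0.004,"aperture":1},{"z":-0.004,"aperture":1},{"z":-0.004,"aperture":1},{"z":-0.004,"aperture":1},{"z":-0.004,"aperture":1},{"z":-0.0267,"aperture":1},{"z":-0.08,"aperture":1},{"z":-0.1333,"aperture":1},{"z":-0.1867,"aperture":1},{"x":-0.0267,"y":0.0533,"z":-0.2,"aperture":1},{"x":-0.04,"y":0.1067,"z":-0.2,"aperture":1},{"x":-0.04,"y":0.16,"z":-0.2,"aperture":1},{"x":-0.04,"y":0.16,"z":-0.2,"aperture":1},{"x":-0.04,"y":0.16,"z":-0.2,"aperture":1}]}}

```text
time_s: 11.25
position: [0.4467, 0.0442, 0.2454]
tcp_rot: [[0.93, 0.367, -0.001], [0.367, -0.93, 0.001], [-0.0, -0.001, -1.0]]
force: [-0.9, 0.5, 0.6]
opening: 0.999
grasp_force: 0.0
```

```bash
python3 - <<'E'
from h import *
from rig import bot, imaging
ims=[];S=4
for n in('scene','side'):
    c=imaging.capture(n);V=np.array(c['view']);im=cv2.resize(c['color'][:,:,::-1],None,fx=S,fy=S,interpolation=cv2.INTER_CUBIC)
    for z,col in((.150,(0,255,0)),(.165,(0,0,255))):
        p=(proj(c,circ(.4307,.167,z,.024),V)+.5)*S-.5;cv2.polylines(im,[np.round(p*16).astype(int)],True,col,1,cv2.LINE_AA,4)
    u,v=(proj(c,[[.4307,.167,.09]],V)[0]*S).astype(int);v0=max(v-300,0);ims.append(im[v0:v0+580,u-200:u+200])
cv2.imwrite('pics/end.png',np.hstack(ims))
E
```

```text
(no output)
```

View pics/end.png

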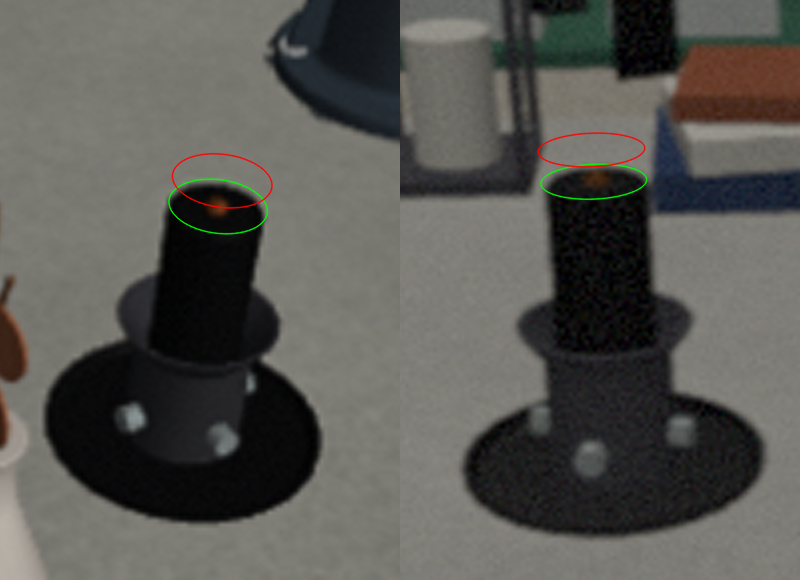

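The candle's top lies on the green z=150 mm ring (scene ~(218,207), side ~(594,180)), not on the red z=165 mm one. It is home and upright, and the gripper is clear.

```bash
python3 -c "
from rig import bot, imaging
print(bot.hand_in())"
```

```text
the job is handed in; nothing more can be done
None
```

The tall candle is pressed fully home and upright in the holder, its top at the seated height of 150 mm in both fixed cameras; nothing touched the short candle or the vase, and the job was handed in at about 11 s.

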